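# Seat a tracker puck in the tag encoder and start the write

## Robot

A 6-joint arm with a two-finger parallel gripper is mounted at the origin on the work surface. World frame = base frame: x ahead of the robot, y to its left, z up, the work surface at z = 0. Lengths are in mm, angles in rad, forces in N, time in s.
With the tool pointing down it reaches from about 250 to 775 mm from the base axis. Payload 4 kg.
Tool frame: the origin (TCP) lies at the very end of the fingers, on their centre line; the grasp point (between the pads) lies 19 mm behind it; z points along the fingers, y is the line along which they close (so a half turn about z gives the same grasp; the last joint's range is limited). The gripper opens to 85 mm and grips with 20 to 120 N. Pads are 22 mm wide; open, the fingers measure 114 mm over their backs; the gripper's body (76 mm by 85 mm) begins 54 mm behind the grasp point. The pads swing forward as they close: fully open they stand 13 mm farther back than shut.
Start: joints at [-1.41, 0.087, 1.371, -0, 1.684, -0.103], TCP at [143.409, -530.991, 231.341] pointing down, gripper open.
Joint ranges: [-3.1, 3.1], [-0.76, 2.03], [0.27, 2.55], [-1.08, 4.22], [0.17, 2.65], [-2.57, 2.57]. Speed limits (rad/s): [2.79, 2.79, 3.14, 3.14, 3.14, 3.14].

## Interface

Orientations are given as a rotation vector (axis times angle).
In Python, from cell import robot gives the robot as it stands.
- The arm moves only by the tool step_arm, never from a script. Its argument "targets" is a list of rows, each an object with "dp": the shift along the tool's x, y, z in m, a list of three; "turn": the turn about the tool's z in degrees. In form: [{"dp": [dx, dy, dz], "turn": turn}, ...]. A call has 1 to 8 rows; each row shifts and turns the commanded pose from where the row before left it, along the tool's axes as they then stand; what a row does not reach is not made up. A row lasts 1/12 s, in which the tool goes at most 41.7 mm and 7.16 degrees, less where a joint would pass 70% of its speed; a pose out of reach is approached as far as the arm can. A call with a gripper value outside its range is refused whole. "hand" is the opening, from 0 (shut) to 1 (fully open), set as the call begins (left out, the last holds). The fingers move at their own pace and stop on an object; the grip force is fixed at half the most. Time passes only in rows, so rows that do not move let the fingers close. It gives the time, the measured TCP pose, the force, the opening and the grip force at its end, in the units of the state.
- robot.observe(): the state, without advancing time (a new reading comes with each control period).
- robot.camera(name): name is "side" or "top" or "wrist"; returns a dict with "frame" (384x512x3 uint8, red, green, blue), "vertical_fov" (degrees; the focal length in pixels is half the picture's height over the tangent of half this angle, whatever the lens; pixels are square), "cx", "cy" (the principal point, pixels), "cam_to_world" (4x4, takes a point from camera to world coordinates). Camera axes: x right, y down, z forward; pixel columns grow to the right and rows downward; lengths in mm; the calibration is good to about 2 mm. The wrist camera is an equidistant fisheye: a pixel r from the principal point sees the ray r / f radians off the axis. A picture is of the moment at which its call begins. There is no depth.
- robot.sign_off(): hands the job in; it is judged then, once.
The state is a dict: "time_s": time; "joint_pos": joint angles; "joint_vel": joint speeds; "tau": joint torques, N m; "ee_pos": TCP position; "orientation": TCP orientation; "contact_force": force on the tool from outside, world axes, zero at the start; "moment": the same for the moment, N m; "gripper_width": finger opening in mm; "finger_force": force on a finger pad.
Only numpy, scipy, OpenCV 4.12 (cv2) and the standard library are available. Lean on these libraries where they do the work, as an engineer would, in place of code of your own. Each camera call takes 0.05 s, during which the arm holds its last target. There are 200 camera calls.

## Task

Lay the larger round tracker flat on the wide loading end of the encoder's metal plate, then slide it along the plate, without lifting it off again, until it drops fully home in the shallow round pocket, and then press the encoder's button down to write it. Slide it gently by feel: the tracker must never be pressed or rammed against the encoder with more than 20 N. Leave the tracker seated, and leave the smaller tracker and the other things on the bench where they are.

Things in the scene. Friction and masses are not known exactly. Their poses are not given: they have to be found in the camera images.
- tracker: The larger of two plain white discs with a grey face, lying on a black rubber mat 3 mm thick: 50 mm diameter, 14 mm thick, 40 to 85 g, sharp-edged flat underside. Origin at the centre of its underside, z up through the face; its yaw means nothing.
- small_tracker: The smaller white disc, 36 mm diameter and 14 mm thick, on the same mat: not to be moved. Origin at the centre of its underside.
- encoder: Fixed grey box, 345 x 130 mm, with a bare metal plate 36 mm above the bench, seen through a window (the track) in a flat rim 3 mm higher than the plate. Origin on the bench 36 mm straight below plate_mid; x runs along the track from the wide loading end to the button end. A tracker in the pocket is stopped hard by its wall, felt as a sharp rise of the push.
- load_spot (a point): Point on the plate's surface, 60 mm before plate_mid, at the wide loading end: a tracker laid with its centre here lies flat on the plate. Axes as plate_mid. The window is 76 mm wide at its loading end (x = -90 mm from plate_mid) and narrows evenly like a funnel to 52 mm at x = -30, then stays 52 mm wide up to its end at x = +90.
- plate_mid (a point): Point on the plate's surface, on the track's centre line; x along the track to the button end, z up. The plate has one round flat pocket, 53.5 mm diameter, 3 mm deep, its centre on the centre line anywhere from x = 0 to x = +50 mm: different each time and not measured. A tracker slid at about 20 mm/s drops in by its own weight and then stands 11 mm above the plate.
- write_button_top (a point): Centre of the top of the encoder's round black button (28 mm diameter), on the flat end of the encoder at x = +168 mm from plate_mid on the track's centre line, standing 25 mm above the plate (22 mm above the rim). It is pressed straight down.
- write_button (a joint): Travel of the button, m: 0 released, 0.006 fully down at about 5 N; it springs back. 0.004 counts as pressed.
- marker: Black marker pen, 14 mm thick, 120 mm long, lying just beyond the mat's far edge; origin under its middle.
- tape_roll: Roll of packing tape lying flat, 104 mm diameter, 48 mm high; origin at the centre of its underside.
- stapler: Black stapler, 130 x 34 mm, about 60 mm high; origin under its middle.
- wipes_tub: Round tub of wipes, 84 mm diameter, 170 mm high; origin at the centre of its underside.
- scanner: Hand scanner lying down, about 185 x 65 mm, 58 mm high; origin under its head.
- mouse: Computer mouse, 105 x 62 x 30 mm, on its pad; origin under its middle.
There are look-alikes about, which are no part of the job. What is shaped like the tracker but orange or turquoise is not meant.

How it is judged:
By the outcome, as a careful person would: the job done as asked, in the order asked, and still so for the second after the job is handed in, with the robot touching nothing.
It also fails if it takes over 54 s, if anything falls off the work surface, if the arm or the gripper's body presses on something with over 40 N, if the wrist force passes 120 N, or if a joint passes its speed limit or range.

## Working session

There is one attempt and no reset: what is moved stays moved. The work goes in short steps, Python scripts to look and compute and a tool call to move; the robot and the scene stay as the last step left them, time stands still between calls to the robot, and variables do not carry over. Pictures are saved under pics/ and viewed, at most 10 in all, crops included, and the job is handed in when it is done.

Besides the shell and the picture viewer there is one more tool, called after "Request:" by a JSON object that holds its "name" and its "arguments", one argument or row to a line. step_arm: Moves the arm, as the interface text tells. Its arguments: {"type":"object","properties":{"targets":{"type":"array","items":{"type":"object","properties":{"dp":{"type":"array","items":{"type":"number"}},"turn":{"type":"number"}}}},"hand":{"type":"number"}},"required":["targets"]}

```bash
mkdir -p pics; ls
cat > h.py <<'E'
import numpy as np, cv2
from cell import robot
def snap(n,f):
    c=robot.camera(n); cv2.imwrite(f'pics/{f}.png',c['frame'][:,:,::-1]); 
    np.savez(f'pics/{f}.npz',**c); return c
def ray(c,u,v,fish=False):
    f=192/np.tan(np.radians(float(c['vertical_fov']))/2)
    x,y=u-c['cx'],v-c['cy']
    if fish:
        r=np.hypot(x,y)+1e-9; a=r/f; d=np.array([x/r*np.sin(a),y/r*np.sin(a),np.cos(a)])
    else: d=np.array([x/f,y/f,1])
    T=np.array(c['cam_to_world']); return T[:3,3],T[:3,:3]@d
def at(c,u,v,z,fish=False):
    o,d=ray(c,u,v,fish); return o+d*(z-o[2])/d[2]
def load(f): return dict(np.load(f'pics/{f}.npz'))
def proj(c,p,fish=False):
    f=192/np.tan(np.radians(float(c['vertical_fov']))/2)
    T=np.array(c['cam_to_world']); q=T[:3,:3].T@(np.array(p,float)-T[:3,3])
    if fish:
        r=np.hypot(q[0],q[1])+1e-9; a=np.arctan2(r,q[2]); return c['cx']+f*a*q[0]/r,c['cy']+f*a*q[1]/r
    return c['cx']+f*q[0]/q[2],c['cy']+f*q[1]/q[2]
E
python3 - <<'E'
from h import *
a=snap('top','top1'); b=snap('side','side1')
for c in (a,b): print(c['vertical_fov'],c['cx'],c['cy'],np.round(c['cam_to_world'],3).tolist())
o=robot.observe(); print(o['orientation'],o['contact_force'],o['gripper_width'])
cv2.imwrite('pics/both.png',cv2.resize(np.hstack([a['frame'],b['frame']])[:,:,::-1],(800,300)))
E
```

```text
pics
42.19622650074584 263.42676954289936 191.74169831790715 [[0.02, -0.999, 0.048, 482.165], [-1.0, -0.02, 0.005, 8.45], [-0.004, -0.048, -0.999, 1610.29], [0.0, 0.0, 0.0, 1.0]]
43.91782245646659 260.0542725310037 191.32771355846543 [[-0.937, -0.252, 0.243, 222.528], [-0.35, 0.667, -0.657, 873.263], [0.004, -0.701, -0.714, 1000.417], [0.0, 0.0, 0.0, 1.0]]
[-3.11233624e+00 -4.12887835e-01  1.55216673e-04] [-0.14619604 -0.66647748 -0.5734555 ] 85.42105366655088
```

View pics/top1.png

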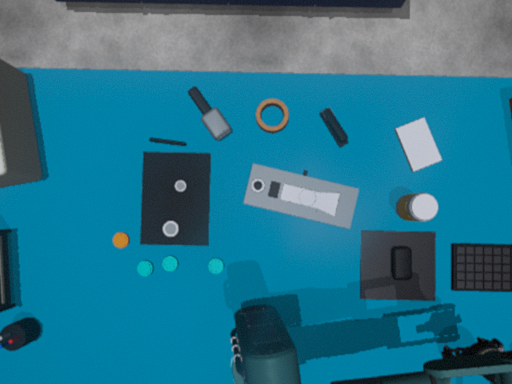

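The top view shows the mat at about (176,198). The larger grey-faced disc is at (170,228), the smaller at (180,186), and the orange and turquoise look-alikes lie outside the mat. The encoder has its button at (258,185) and the wide end of its track near (338,205). I'll confirm this in an enlarged crop.

Run:
```python
from h import *
c=load('top1'); f=c['frame'][:,:,::-1]
cv2.imwrite('pics/c1.png',cv2.resize(f[130:280,135:375],(800,500),interpolation=cv2.INTER_CUBIC))
```

```text
(no output)
```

View pics/c1.png

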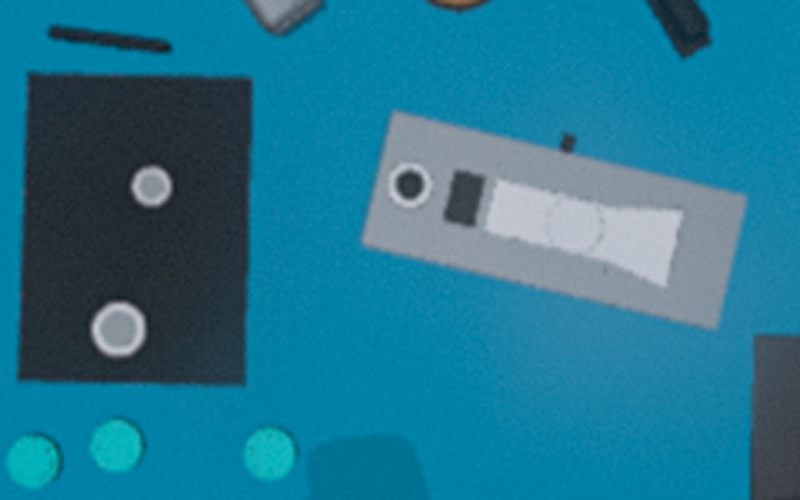

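The crop confirms it. The larger white disc with a grey face is at crop (119,329) and the smaller at (152,187), both on the black mat. The teal and orange discs are off the mat and not meant. On the encoder, the button is at (410,185), the pocket outline near (575,222), and the wide end at the right, near (675,247). Next I'll measure these points.

Run:
```python
from h import *
c=load('top1'); F=c['frame']
full=lambda x,y:(135+(x+.5)*.3-.5,130+(y+.5)*.3-.5)
# discs on mat: bright pixels
g=F.min(axis=2).astype(np.uint8)
m=(g[150:246,141:212]>90).astype(np.uint8)
n,l,s,ce=cv2.connectedComponentsWithStats(m)
for i in range(1,n):
    if s[i,4]>20:
        u,v=ce[i]+[141,150]; p=at(c,u,v,17); print('disc',s[i],u,v,p.round(1), 'd~',2*np.sqrt(s[i,4]/np.pi)*1593/498)
# encoder box top via grey mask
hsv=cv2.cvtColor(F,cv2.COLOR_RGB2HSV)
m=((hsv[...,1]<70)&(g>60)).astype(np.uint8); m[:, :240]=0; m[:,365:]=0; m[:150]=0; m[235:]=0
k=cv2.findContours(m,0,1)[0]; k=max(k,key=cv2.contourArea)
r=cv2.minAreaRect(k); print(r)
bx=np.array([at(c,*q,39)[:2] for q in cv2.boxPoints(r)]); print(bx.round(1), [np.linalg.norm(bx[i]-bx[i-1]).round(1) for i in range(4)])
B=at(c,*full(410,185),61)[:2]; W=at(c,*full(675,247),36)[:2]; E=at(c,*full(491,207),36)[:2]; P=at(c,*full(575,222),36)[:2]
print('button',B,'wide',W,'narrow',E,'pocket',P)
ctr=bx.mean(0); d=(B-W); print('dist B-W (258)',np.linalg.norm(d),'E-W(180)',np.linalg.norm(E-W),'yaw',np.degrees(np.arctan2(d[1],d[0])), 'ctr',ctr)
e=[bx[i]-bx[i-1] for i in range(4)]; print([np.degrees(np.arctan2(q[1],q[0])).round(2) for q in e])
x=d/np.linalg.norm(d); print('pocket from mid',(P-(B-168*x))@x, 'mid',B-168*x, W+90*x)
```

```text
disc [ 33  30  13  12 117] 179.95726495726495 185.47008547008548 [572.8 284.1  17. ] d~ 39.042212708369
disc [ 21  71  17  16 218] 170.1743119266055 228.5 [434.4 311.5  17. ] d~ 53.29294731727092
((300.9522705078125, 195.32174682617188), (108.84721374511719, 41.40670394897461), 13.626995086669922)
[[ 521.3   79. ]
 [ 649.5   50.9]
 [ 574.8 -285. ]
 [ 447.4 -255.8]] [np.float64(342.9), np.float64(131.2), np.float64(344.2), np.float64(130.8)]
button [576.17816153  34.13464463] wide [ 523.85140243 -218.00906511] narrow [558.31037103 -42.82918794] pocket [ 545.66327353 -122.82041523]
dist B-W (258) 257.51609674090645 E-W(180) 178.53685860637037 yaw 78.27596727294531 ctr [ 548.26233918 -102.70806658]
[np.float64(77.54), np.float64(-12.36), np.float64(-102.53), np.float64(167.07)]
pocket from mid 8.118824522206529 mid [ 542.04089539 -130.36048314] [ 542.13922357 -129.88667523]
```

View pics/side1.png

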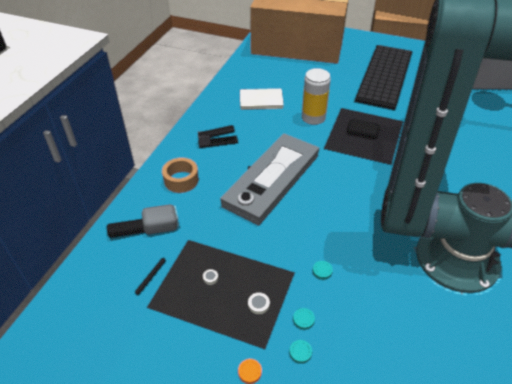

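The side view agrees with the top: large disc at (259,303), small at (210,276), and the encoder button at (245,198) with the wide end at (292,155). The measured sizes also match those given: box 344×131, button to wide end 257.5 (should be 258).
- **Poses:** yaw is about 77.8°, plate_mid is at (542,-130), the pocket is at about +8 and the tracker is at (434,312).
- **Plan:** grip the disc, lay it down, then cage it loosely and push with the rear finger.

Now I'll travel to above the tracker.

Request:
{"name": "step_arm", "arguments": {
  "targets": [
    {"dp": [0.0208,-0.0307,0.0]},
    {"dp": [0.0208,-0.0307,0.0]},
    {"dp": [0.0208,-0.0307,0.0]},
    {"dp": [0.0208,-0.0307,0.0]},
    {"dp": [0.0208,-0.0307,0.0]},
    {"dp": [0.0208,-0.0307,0.0]},
    {"dp": [0.0208,-0.0307,0.0]},
    {"dp": [0.0208,-0.0307,0.0]}
  ],
  "hand": 1
}}

```text
validation failed for argument at $.ta...
```

Request:
{"name": "step_arm", "arguments": {
  "targets": [
    {"dp": [0.0208,-0.0307,0.004]},
    {"dp": [0.0208,-0.0307,0.004]},
    {"dp": [0.0208,-0.0307,0.004]},
    {"dp": [0.0208,-0.0307,0.004]},
    {"dp": [0.0208,-0.0307,0.004]},
    {"dp": [0.0208,-0.0307,0.004]},
    {"dp": [0.0208,-0.0307,0.004]},
    {"dp": [0.0208,-0.0307,0.004]}
  ]
}}

```text
validation failed for argument at $.ta...
```

Request:
{"name": "step_arm", "arguments": {
  "targets": [
    {"dp": [0.0208,-0.0307,0.01]},
    {"dp": [0.0208,-0.0307,0.01]},
    {"dp": [0.0208,-0.0307,0.01]},
    {"dp": [0.0208,-0.0307,0.01]},
    {"dp": [0.0208,-0.0307,0.01]},
    {"dp": [0.0208,-0.0307,0.01]},
    {"dp": [0.0208,-0.0307,0.01]},
    {"dp": [0.0208,-0.0307,0.01]}
  ]
}}

```text
validation failed for argument at $.ta...
```

The rows were probably refused because each one needs a "turn".

Request:
{"name": "step_arm", "arguments": {
  "targets": [
    {"dp": [0.0208,-0.0307,0.0],"turn": 0},
    {"dp": [0.0208,-0.0307,0.0],"turn": 0},
    {"dp": [0.0208,-0.0307,0.0],"turn": 0},
    {"dp": [0.0208,-0.0307,0.0],"turn": 0},
    {"dp": [0.0208,-0.0307,0.0],"turn": 0},
    {"dp": [0.0208,-0.0307,0.0],"turn": 0},
    {"dp": [0.0208,-0.0307,0.0],"turn": 0},
    {"dp": [0.0208,-0.0307,0.0],"turn": 0}
  ],
  "hand": 1
}}

```text
time_s: 0.77
ee_pos: [240.0, -248.6, 230.8]
orientation: [-3.114, -0.412, -0.0]
contact_force: [0.0, 0.3, 0.6]
gripper_width: 85.6
finger_force: 0.0
```

Request:
{"name": "step_arm", "arguments": {
  "targets": [
    {"dp": [0.0208,-0.0307,0.004],"turn": 0},
    {"dp": [0.0208,-0.0307,0.004],"turn": 0},
    {"dp": [0.0208,-0.0307,0.004],"turn": 0},
    {"dp": [0.0208,-0.0307,0.004],"turn": 0},
    {"dp": [0.0208,-0.0307,0.004],"turn": 0},
    {"dp": [0.0208,-0.0307,0.004],"turn": 0},
    {"dp": [0.0208,-0.0307,0.004],"turn": 0},
    {"dp": [0.0208,-0.0307,0.004],"turn": 0}
  ]
}}

```text
time_s: 1.43
ee_pos: [336.4, 32.0, 198.9]
orientation: [3.114, 0.414, 0.001]
contact_force: [1.3, -0.8, -0.2]
gripper_width: 85.7
finger_force: 0.0
```

Request:
{"name": "step_arm", "arguments": {
  "targets": [
    {"dp": [0.0208,-0.0307,0.01],"turn": 0},
    {"dp": [0.0208,-0.0307,0.01],"turn": 0},
    {"dp": [0.0208,-0.0307,0.01],"turn": 0},
    {"dp": [0.0208,-0.0307,0.01],"turn": 0},
    {"dp": [0.0208,-0.0307,0.01],"turn": 0},
    {"dp": [0.0208,-0.0307,0.01],"turn": 0},
    {"dp": [0.0208,-0.0307,0.01],"turn": 0},
    {"dp": [0.0208,-0.0307,0.01],"turn": 0}
  ]
}}

```text
time_s: 2.1
ee_pos: [433.0, 312.3, 118.0]
orientation: [3.113, 0.414, -0.002]
contact_force: [0.1, -0.5, 1.1]
gripper_width: 85.4
finger_force: 0.0
```

Now I'll check from near with the wrist camera.

Run:
```python
from h import *
c=snap('wrist','w1'); print(c['vertical_fov'],np.round(c['cam_to_world'],2).tolist())
print('pred',proj(c,[434.4,311.5,17],True),'tcp',proj(c,[433,312.3,118],True), robot.observe()['ee_pos'])
```

```text
65.70646984690485 [[0.26, -0.91, -0.31, 513.64], [-0.97, -0.25, -0.09, 333.44], [0.0, 0.32, -0.95, 260.52], [0.0, 0.0, 0.0, 1.0]]
pred (np.float64(256.06606431206274), np.float64(188.32720478344794)) tcp (np.float64(254.31146534092568), np.float64(248.87538694420633)) [433.71038312 317.400921   114.29902609]
```

View pics/w1.png

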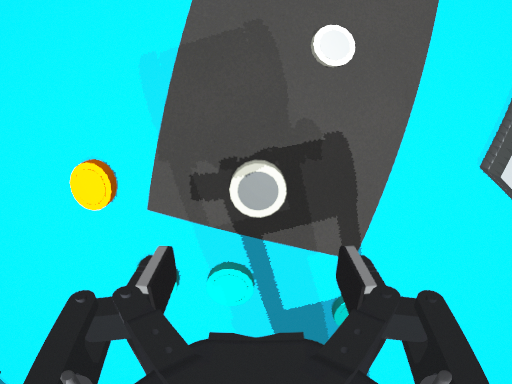

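The wrist view shows the large tracker's face at about (258,187), where (256,188) was predicted. The small tracker is at (333,45), and a turquoise disc is at (230,280). The pads are around (155,272) and (355,272), clear of everything.

Run:
```python
from h import *
c=load('w1'); g=c['frame'].min(axis=2)
m=(g>110).astype(np.uint8); n,l,s,ce=cv2.connectedComponentsWithStats(m); i=l[187,258]; print(s[i],ce[i])
p=at(c,*ce[i],17,True); print('disc',p)
o=robot.observe(); R=cv2.Rodrigues(np.array(o['orientation']))[0]; print(o['ee_pos'], R.T@(np.array([p[0],p[1],6])-o['ee_pos']))
```

```text
[ 229  160   58   58 2607] [257.6018412  188.60260836]
disc [434.50450468 310.15225031  17.        ]
[433.71038312 317.400921   114.29902609] [ -0.80784592   7.61489954 108.27378998]
```

Request:
{"name": "step_arm", "arguments": {
  "targets": [
    {"dp": [0.001,0,0.02],"turn": 0},
    {"dp": [0,0,0.02],"turn": 0},
    {"dp": [0,0,0.015],"turn": 0},
    {"dp": [0,0,0.01],"turn": 0},
    {"dp": [0,0,0],"turn": 0}
  ]
}}

```text
time_s: 2.57
ee_pos: [432.2, 309.4, 51.1]
orientation: [3.112, 0.413, -0.009]
contact_force: [0.5, -0.8, -0.9]
gripper_width: 85.5
finger_force: 0.0
```

Request:
{"name": "step_arm", "arguments": {
  "targets": [
    {"dp": [0.0025,-0.001,0.014],"turn": 0},
    {"dp": [0,0,0.014],"turn": 0},
    {"dp": [0,0,0.01],"turn": 0},
    {"dp": [0,0,0.005],"turn": 0},
    {"dp": [0,0,0.002],"turn": 0},
    {"dp": [0,0,0],"turn": 0}
  ]
}}

```text
time_s: 3.07
ee_pos: [436.4, 312.2, 9.3]
orientation: [3.114, 0.413, -0.0]
contact_force: [-0.4, -0.8, 0.1]
gripper_width: 85.4
finger_force: 0.0
```

Request:
{"name": "step_arm", "arguments": {
  "targets": [
    {"dp": [-0.0015,0,0.003],"turn": 0},
    {"dp": [0,0,0],"turn": 0}
  ]
}}

```text
time_s: 3.23
ee_pos: [434.9, 312.0, 6.6]
orientation: [-3.114, -0.413, -0.001]
contact_force: [0.4, -0.2, 0.0]
gripper_width: 85.5
finger_force: 0.0
```

Request:
{"name": "step_arm", "arguments": {
  "targets": [
    {"dp": [0,0,0],"turn": 0},
    {"dp": [0,0,0],"turn": 0},
    {"dp": [0,0,0],"turn": 0},
    {"dp": [0,0,0],"turn": 0},
    {"dp": [0,0,0],"turn": 0},
    {"dp": [0,0,0],"turn": 0},
    {"dp": [0,0,0],"turn": 0}
  ],
  "hand": 0.45
}}

```text
time_s: 3.82
ee_pos: [435.6, 312.4, 7.3]
orientation: [-3.114, -0.413, -0.003]
contact_force: [-0.7, -0.4, 5.3]
gripper_width: 46.9
finger_force: 61.9
```

Request:
{"name": "step_arm", "arguments": {
  "targets": [
    {"dp": [0,0,-0.008],"turn": 0},
    {"dp": [0,0,-0.015],"turn": 0},
    {"dp": [0,0,-0.025],"turn": 0},
    {"dp": [0,0,-0.025],"turn": 0},
    {"dp": [0,0,-0.02],"turn": 0},
    {"dp": [0,0,-0.01],"turn": 0},
    {"dp": [0,0,0],"turn": 0}
  ]
}}

```text
time_s: 4.4
ee_pos: [436.3, 312.7, 112.1]
orientation: [-3.112, -0.413, -0.008]
contact_force: [0.6, 0.8, -0.7]
gripper_width: 47.2
finger_force: 61.7
```

Run:
```python
from h import *
w=snap('wrist','w2'); s=snap('side','s2'); o=robot.observe(); print(o['ee_pos'],o['gripper_width'],o['contact_force'])
t=np.array(o['ee_pos']); u,v=proj(s,t); print('tcp in side',u,v, 'scale px/mm', proj(s,t+[0,0,10])[1]-v)
x=int(u)-50;y=int(v)-50
a=cv2.resize(s['frame'][y:y+75,x:x+100],(400,300),interpolation=cv2.INTER_CUBIC)
b=cv2.resize(w['frame'][192:,130:386],(400,300))
cv2.imwrite('pics/v2.png',np.hstack([a,b])[:,:,::-1])
```

```text
[434.43584157 311.66871819 108.42496911] 46.91828861276545 [ 0.3336458  -0.13200057 -0.92850656]
tcp in side 257.88799553725966 279.9365761556855 scale px/mm -2.575784342278041
```

View pics/v2.png

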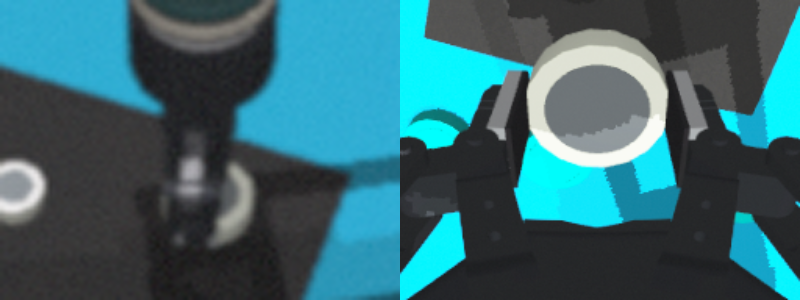

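The crops show the disc held level between the pad tips, centred and slightly toward the camera side. Its face centre is at about (256,261) in the wrist frame. I'll work out its offset in the tool frame and the move to the load spot.

Run:
```python
from h import *
w=load('w2'); t=np.array([434.4,311.7,108.4])
R=cv2.Rodrigues(np.array([-3.112,-0.413,-.003]))[0]
g=w['frame'].min(axis=2); m=(g>110).astype(np.uint8)
n,l,s,ce=cv2.connectedComponentsWithStats(m); i=l[261,256]; print(s[i],ce[i])
for z in (116,118,120): print(z,(R.T@(at(w,256.1,261.1,z,True)-t)).round(1))
yaw=np.radians(77.8); x=np.array([np.cos(yaw),np.sin(yaw)]); mid=np.array([542.1,-130.1])
print('load',mid-60*x,'pocket',mid+8.1*x,'button',mid+168*x)
```

```text
[     0      0    512    384 188618] [254.8203989  190.47909001]
116 [-3.5  0.4 -7.6]
118 [-2.2  0.4 -9.6]
120 [ -0.9   0.4 -11.6]
load [ 529.42051221 -188.74495366] pocket [ 543.81173085 -122.18293126] button [577.6025658   34.10587024]
```

Request:
{"name": "step_arm", "arguments": {
  "targets": [
    {"dp": [-0.0015,0.02,0],"turn": 0},
    {"dp": [-0.0028,0.037,0],"turn": 0},
    {"dp": [-0.0028,0.037,0],"turn": 0},
    {"dp": [-0.0028,0.037,0],"turn": 0},
    {"dp": [-0.0028,0.037,0],"turn": 0},
    {"dp": [-0.0028,0.037,0],"turn": 0},
    {"dp": [-0.0028,0.037,0],"turn": 0},
    {"dp": [-0.0028,0.037,0],"turn": 0}
  ]
}}

```text
time_s: 5.17
ee_pos: [485.7, 35.4, 106.8]
orientation: [-3.113, -0.413, 0.007]
contact_force: [0.9, 0.4, -1.0]
gripper_width: 46.8
finger_force: 61.7
```

Request:
{"name": "step_arm", "arguments": {
  "targets": [
    {"dp": [-0.0028,0.037,0],"turn": 0},
    {"dp": [-0.0028,0.037,0],"turn": 0},
    {"dp": [-0.0028,0.037,0],"turn": 0},
    {"dp": [-0.0028,0.037,0],"turn": 0},
    {"dp": [-0.0028,0.037,0],"turn": 0},
    {"dp": [-0.0017,0.028,0],"turn": 0},
    {"dp": [-0.001,0.017,0],"turn": 0}
  ]
}}

```text
time_s: 5.75
ee_pos: [529.9, -191.9, 106.5]
orientation: [-3.113, -0.408, 0.006]
contact_force: [-0.1, -0.1, -0.6]
gripper_width: 46.8
finger_force: 61.7
```

Request:
{"name": "step_arm", "arguments": {
  "targets": [
    {"dp": [0,0,0],"turn": 6.8},
    {"dp": [0,0,0],"turn": 6.8},
    {"dp": [0,0,0],"turn": 6.8},
    {"dp": [0,0,0.01],"turn": 6.9},
    {"dp": [0,0,0.015],"turn": 0},
    {"dp": [0,0,0.01],"turn": 0},
    {"dp": [0,0,0],"turn": 0}
  ]
}}

```text
time_s: 6.33
ee_pos: [528.5, -187.5, 69.8]
orientation: [-3.121, 0.332, 0.013]
contact_force: [-0.8, 0.4, -1.1]
gripper_width: 46.9
finger_force: 61.7
```

Run:
```python
from h import *
w=snap('wrist','w3'); o=robot.observe(); print(o['ee_pos'],o['orientation'],o['contact_force'],o['gripper_width'])
R=cv2.Rodrigues(np.array(o['orientation']))[0]; print('yaw',np.degrees(np.arctan2(R[1,0],R[0,0])))
cv2.imwrite('pics/w3b.png',w['frame'][:,:,::-1])
```

```text
[ 529.36445334 -187.9367933    71.44073195] [-3.12184429  0.33179769  0.0089009 ] [-0.60109333 -0.38285782 -0.24981642] 46.48432248672396
yaw -12.133278558633819
```

View pics/w3.png

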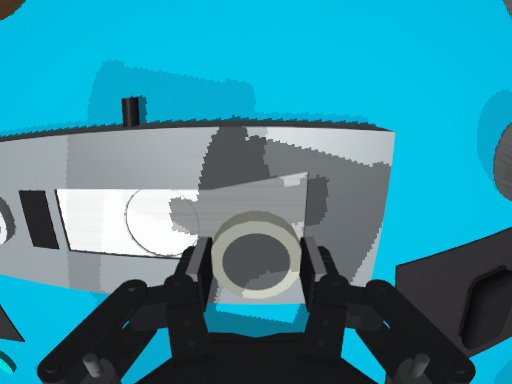

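The wrist view shows the disc held at (256,260) above the loading end. The far wide corner of the window is at (307,172), the window's button-end corners are at (56,190) and (70,251), and the pocket outline is centred near (162,221). I'll check the track's pose from these.

Run:
```python
from h import *
w=load('w3'); yaw=np.radians(77.8); x=np.array([np.cos(yaw),np.sin(yaw)]); y=np.array([-x[1],x[0]]); mid=np.array([542.1,-130.1])
for n,u,v,z in [('wide far',307,172,39),('end far',56,190,39),('end near',70,251,36),('narrow far start',196,189,39),('pocket L',126,220,36),('pocket R',198,222,36),('pocket top',162,189,36),('pocket bot',165,257,36)]:
    p=at(w,u,v,z,True)[:2]; print(n,p.round(1),'along',((p-mid)@x).round(1),'lat',((p-mid)@y).round(1))
for zt in (79,81,83):
    p=at(w,256.5,260,zt,True)[:2]; print('disc',zt,((p-mid)@x).round(1),((p-mid)@y).round(1))
p=np.array([529.4,-187.9]); print('tcp',(p-mid)@x,(p-mid)@y)
```

```text
wide far [ 556.6 -226.2] along -90.9 lat -34.5
end far [582.3 -50.6] along 86.2 lat -22.5
end near [531.1 -35.8] along 89.8 lat 30.7
narrow far start [ 560.2 -156.9] along -22.4 lat -23.4
pocket L [548.  -99.6] along 31.0 lat 0.7
pocket R [ 536.8 -150.9] along -21.4 lat 0.8
pocket top [ 564.1 -133.8] along 1.1 lat -22.3
pocket bot [ 514.5 -118.5] along 5.5 lat 29.5
disc 79 -60.2 2.2
disc 81 -60.2 0.9
disc 83 -60.2 -0.4
tcp -59.1784636047198 0.19860862231198873
```

The wrist camera places the track about 3.5 mm to lat+ of my estimate, with the disc at about +1, so I'll shift −2 mm in tool x and lower. Yaw agrees.

Request:
{"name": "step_arm", "arguments": {
  "targets": [
    {"dp": [-0.002,0,0.008],"turn": 0},
    {"dp": [0,0,0.01],"turn": 0},
    {"dp": [0,0,0.006],"turn": 0},
    {"dp": [0,0,0.002],"turn": 0},
    {"dp": [0,0,0],"turn": 0},
    {"dp": [0,0,0],"turn": 0}
  ]
}}

```text
time_s: 6.88
ee_pos: [529.2, -188.9, 48.3]
orientation: [3.124, -0.333, 0.0]
contact_force: [-0.6, -0.6, -1.0]
gripper_width: 46.8
finger_force: 61.7
```

Request:
{"name": "step_arm", "arguments": {
  "targets": [
    {"dp": [0,0,0.001],"turn": 0},
    {"dp": [0,0,0.001],"turn": 0},
    {"dp": [0,0,0],"turn": 0}
  ]
}}

```text
time_s: 7.13
ee_pos: [529.3, -189.0, 46.5]
orientation: [3.124, -0.333, 0.001]
contact_force: [-1.0, 0.8, -1.3]
gripper_width: 47.0
finger_force: 61.7
```

Request:
{"name": "step_arm", "arguments": {
  "targets": [
    {"dp": [-0.001,0,0.0015],"turn": 0},
    {"dp": [0,0,0.0015],"turn": 0},
    {"dp": [0,0,0.001],"turn": 0},
    {"dp": [0,0,0],"turn": 0}
  ]
}}

```text
time_s: 7.47
ee_pos: [527.9, -188.6, 42.0]
orientation: [-3.124, 0.334, 0.001]
contact_force: [-0.5, -0.1, -1.1]
gripper_width: 46.9
finger_force: 61.7
```

Request:
{"name": "step_arm", "arguments": {
  "targets": [
    {"dp": [0,0,0.0008],"turn": 0},
    {"dp": [0,0,0.0],"turn": 0}
  ]
}}

```text
time_s: 7.63
ee_pos: [528.1, -188.6, 41.3]
orientation: [3.124, -0.334, -0.0]
contact_force: [-0.8, -0.3, -1.0]
gripper_width: 47.3
finger_force: 61.7
```

Request:
{"name": "step_arm", "arguments": {
  "targets": [
    {"dp": [0,0,0.0007],"turn": 0},
    {"dp": [0,0,0.0],"turn": 0}
  ]
}}

```text
time_s: 7.8
ee_pos: [528.2, -188.7, 40.7]
orientation: [3.124, -0.333, -0.0]
contact_force: [-0.2, -0.6, -0.9]
gripper_width: 46.9
finger_force: 61.7
```

Request:
{"name": "step_arm", "arguments": {
  "targets": [
    {"dp": [0,0,0.0007],"turn": 0},
    {"dp": [0,0,0.0],"turn": 0}
  ]
}}

```text
time_s: 7.97
ee_pos: [528.3, -188.7, 40.4]
orientation: [3.124, -0.333, 0.001]
contact_force: [-0.5, 0.1, -0.3]
gripper_width: 47.0
finger_force: 61.9
```

Request:
{"name": "step_arm", "arguments": {
  "targets": [
    {"dp": [0,0,0.0005],"turn": 0},
    {"dp": [0,0,0.0],"turn": 0}
  ]
}}

```text
time_s: 8.13
ee_pos: [528.3, -188.7, 40.3]
orientation: [3.124, -0.333, 0.001]
contact_force: [-1.8, 0.3, 3.9]
gripper_width: 47.1
finger_force: 62.1
```

Request:
{"name": "step_arm", "arguments": {
  "targets": [
    {"dp": [0,0,0.0004],"turn": 0},
    {"dp": [0,0,0.0],"turn": 0}
  ]
}}

```text
time_s: 8.3
ee_pos: [528.3, -188.7, 40.3]
orientation: [3.124, -0.333, 0.001]
contact_force: [-2.2, 1.5, 6.0]
gripper_width: 46.8
finger_force: 62.3
```

In contact: the force rose to 6 N at TCP z 40.3. I'll release to a loose cage.

Request:
{"name": "step_arm", "arguments": {
  "targets": [
    {"dp": [0,0,0],"turn": 0},
    {"dp": [0,0,0],"turn": 0},
    {"dp": [0,0,0],"turn": 0},
    {"dp": [0,0,0],"turn": 0},
    {"dp": [0,0,0],"turn": 0},
    {"dp": [0,0,0],"turn": 0}
  ],
  "hand": 0.65
}}

```text
time_s: 8.8
ee_pos: [528.1, -188.6, 39.0]
orientation: [3.124, -0.333, -0.0]
contact_force: [-0.1, -1.4, -0.1]
gripper_width: 55.2
finger_force: 0.0
```

Run:
```python
from h import *
w=snap('wrist','w4'); s=snap('side','s4'); o=robot.observe(); print(o['ee_pos'],o['contact_force'],o['gripper_width'])
u,v=proj(s,o['ee_pos']); print(u,v); x=int(u)-60;y=int(v)-50
a=cv2.resize(s['frame'][y:y+90,x:x+120],(400,300),interpolation=cv2.INTER_CUBIC)
b=cv2.resize(w['frame'][170:362,100:356],(400,300))
cv2.imwrite('pics/v4.png',np.hstack([a,b])[:,:,::-1])
```

```text
[ 528.15593231 -188.65429121   39.09849293] [ 0.45853585 -0.07040102 -0.24967196] 55.67693238627778
287.0046211794073 154.64620481652105
```

View pics/v4.png

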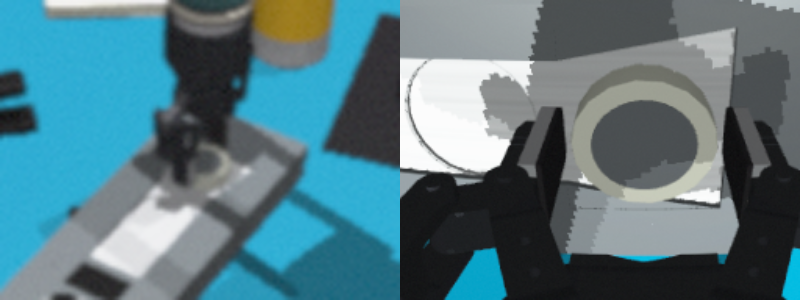

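The crops show the disc lying level within the window at the wide end, with its face centre at wrist (257,261.5). The wide corners are at (316,189) and (306,302), and there is a gap at both pads. I'll check the lateral centring.

Run:
```python
from h import *
w=load('w4'); yaw=np.radians(77.8); x=np.array([np.cos(yaw),np.sin(yaw)]); y=np.array([-x[1],x[0]]); mid=np.array([542.1,-130.1])
for n,u,v,z in [('wide far',316.3,189.2,39),('wide near',306,301.8,39),('wide near',306,301.8,36),('disc',256.8,261.5,50),('disc if raised',256.8,261.5,53)]:
    p=at(w,u,v,z,True)[:2]; print(n,p.round(1),'along',((p-mid)@x).round(1),'lat',((p-mid)@y).round(1))
```

```text
wide far [ 555.8 -227.2] along -92.0 lat -33.9
wide near [ 483.4 -211.8] along -92.3 lat 40.1
wide near [ 480.7 -211.9] along -92.9 lat 42.7
disc [ 527.  -189.8] along -61.5 lat 2.1
disc if raised [ 528.9 -190.2] along -61.5 lat 0.2
```

The disc lies flat, 30 mm from the wide edge and about 1 mm off the centre line. I'll lower slightly for more overlap and start sliding at 20 mm/s towards −y of the tool.

Request:
{"name": "step_arm", "arguments": {
  "targets": [
    {"dp": [-0.001,0,0.0005],"turn": 0},
    {"dp": [0,-0.001,0.0005],"turn": 0},
    {"dp": [0,-0.0013,0],"turn": 0},
    {"dp": [0,-0.0017,0],"turn": 0}
  ]
}}

```text
time_s: 9.23
ee_pos: [528.0, -184.5, 38.1]
orientation: [3.124, -0.334, -0.0]
contact_force: [0.6, -0.5, 0.4]
gripper_width: 55.5
finger_force: 0.1
```

Request:
{"name": "step_arm", "arguments": {
  "targets": [
    {"dp": [0,-0.0017,0],"turn": 0},
    {"dp": [0,-0.0017,0],"turn": 0},
    {"dp": [0,-0.0017,0],"turn": 0},
    {"dp": [0,-0.0017,0],"turn": 0}
  ]
}}

```text
time_s: 9.57
ee_pos: [529.5, -177.7, 38.2]
orientation: [3.124, -0.333, 0.0]
contact_force: [-0.2, -0.0, -1.1]
gripper_width: 55.5
finger_force: 0.1
```

Request:
{"name": "step_arm", "arguments": {
  "targets": [
    {"dp": [0,-0.0017,0],"turn": 0},
    {"dp": [0,-0.0017,0],"turn": 0},
    {"dp": [0,-0.0017,0],"turn": 0},
    {"dp": [0,-0.0017,0],"turn": 0},
    {"dp": [0,-0.0017,0],"turn": 0}
  ]
}}

```text
time_s: 9.98
ee_pos: [531.3, -169.4, 38.2]
orientation: [3.124, -0.333, 0.0]
contact_force: [-0.7, -0.8, 0.2]
gripper_width: 55.5
finger_force: 0.1
```

Request:
{"name": "step_arm", "arguments": {
  "targets": [
    {"dp": [0,-0.0017,0],"turn": 0},
    {"dp": [0,-0.0017,0],"turn": 0},
    {"dp": [0,-0.0017,0],"turn": 0}
  ]
}}

```text
time_s: 10.23
ee_pos: [532.4, -164.4, 38.2]
orientation: [3.124, -0.334, -0.0]
contact_force: [0.2, -0.4, -0.9]
gripper_width: 55.4
finger_force: 0.1
```

Request:
{"name": "step_arm", "arguments": {
  "targets": [
    {"dp": [0,-0.0017,0],"turn": 0},
    {"dp": [0,-0.0017,0],"turn": 0},
    {"dp": [0,-0.0017,0],"turn": 0}
  ]
}}

```text
time_s: 10.48
ee_pos: [533.5, -159.5, 38.2]
orientation: [3.124, -0.333, 0.0]
contact_force: [0.5, 0.1, -0.4]
gripper_width: 55.5
finger_force: 0.1
```

Request:
{"name": "step_arm", "arguments": {
  "targets": [
    {"dp": [0,-0.0017,0],"turn": 0},
    {"dp": [0,-0.0017,0],"turn": 0},
    {"dp": [0,-0.0017,0],"turn": 0}
  ]
}}

```text
time_s: 10.73
ee_pos: [534.6, -154.5, 38.2]
orientation: [3.124, -0.333, 0.0]
contact_force: [-0.4, -0.2, 0.1]
gripper_width: 55.8
finger_force: 0.2
```

Run:
```python
from h import *
w=snap('wrist','w5'); o=robot.observe(); print(o['ee_pos'],o['contact_force'],o['gripper_width'])
cv2.imwrite('pics/v5.png',cv2.resize(w['frame'][150:342,100:356],(512,384))[:,:,::-1])
```

```text
[ 534.59948219 -154.13143796   38.20807001] [ 0.181816   -0.21386354 -0.65981389] 55.690756905418745
```

View pics/v5.png

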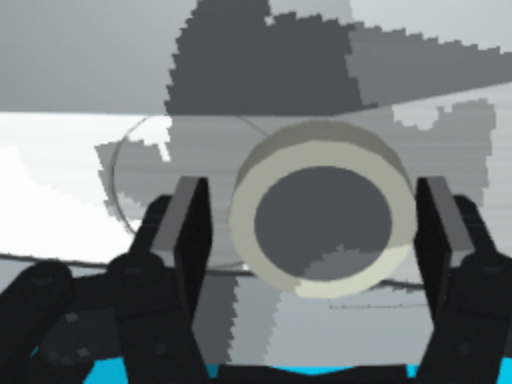

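The disc is caged and being pushed by the rear pad (right), with its face centre at crop (324,222). The pocket's leading edge is at crop (113,180), i.e. (156.5,240) in the frame. I'll compute the remaining travel.

Run:
```python
from h import *
w=load('w5'); yaw=np.radians(77.8); x=np.array([np.cos(yaw),np.sin(yaw)]); mid=np.array([542.1,-130.1])
a=(at(w,156.5,240,36,True)[:2]-mid)@x; d=(at(w,262,261,50,True)[:2]-mid)@x
print('pocket lead',a,'centre',a-26.75,'disc',d,'to go to centre',a-26.75-d,'to wall',a-25-d)
```

```text
pocket lead 30.820205577579294 centre 4.070205577579294 disc -29.463278554167275 to go to centre 33.53348413174657 to wall 35.28348413174657
```

Request:
{"name": "step_arm", "arguments": {
  "targets": [
    {"dp": [0,-0.0017,0],"turn": 0},
    {"dp": [0,-0.0017,0],"turn": 0},
    {"dp": [0,-0.0017,0],"turn": 0},
    {"dp": [0,-0.0017,0],"turn": 0}
  ]
}}

```text
time_s: 11.12
ee_pos: [536.0, -147.8, 38.2]
orientation: [3.124, -0.333, 0.0]
contact_force: [-0.7, -0.3, 0.1]
gripper_width: 55.6
finger_force: 0.2
```

Request:
{"name": "step_arm", "arguments": {
  "targets": [
    {"dp": [0,-0.0017,0],"turn": 0},
    {"dp": [0,-0.0017,0],"turn": 0},
    {"dp": [0,-0.0017,0],"turn": 0},
    {"dp": [0,-0.0017,0],"turn": 0}
  ]
}}

```text
time_s: 11.45
ee_pos: [537.4, -141.2, 38.2]
orientation: [3.124, -0.333, 0.0]
contact_force: [-0.8, -0.7, 0.6]
gripper_width: 55.5
finger_force: 0.2
```

Request:
{"name": "step_arm", "arguments": {
  "targets": [
    {"dp": [0,-0.0017,0],"turn": 0},
    {"dp": [0,-0.0017,0],"turn": 0},
    {"dp": [0,-0.0017,0],"turn": 0}
  ]
}}

```text
time_s: 11.7
ee_pos: [538.5, -136.2, 38.2]
orientation: [3.124, -0.333, 0.0]
contact_force: [0.1, -0.1, 0.0]
gripper_width: 55.2
finger_force: 0.2
```

Request:
{"name": "step_arm", "arguments": {
  "targets": [
    {"dp": [0,-0.0017,0],"turn": 0},
    {"dp": [0,-0.0017,0],"turn": 0},
    {"dp": [0,-0.0017,0],"turn": 0}
  ]
}}

```text
time_s: 11.95
ee_pos: [539.6, -131.2, 38.3]
orientation: [3.124, -0.333, 0.0]
contact_force: [-0.7, -0.8, 0.3]
gripper_width: 55.4
finger_force: 0.3
```

Request:
{"name": "step_arm", "arguments": {
  "targets": [
    {"dp": [0,-0.0017,0],"turn": 0},
    {"dp": [0,-0.0017,0],"turn": 0}
  ]
}}

```text
time_s: 12.12
ee_pos: [540.4, -128.0, 38.3]
orientation: [3.124, -0.333, 0.0]
contact_force: [-0.5, -0.5, -0.3]
gripper_width: 55.6
finger_force: 0.3
```

Request:
{"name": "step_arm", "arguments": {
  "targets": [
    {"dp": [0,-0.0017,0],"turn": 0}
  ]
}}

```text
time_s: 12.2
ee_pos: [540.7, -126.2, 38.3]
orientation: [3.124, -0.333, 0.0]
contact_force: [-0.6, -0.2, -0.3]
gripper_width: 55.4
finger_force: 0.2
```

Request:
{"name": "step_arm", "arguments": {
  "targets": [
    {"dp": [0,-0.0017,0],"turn": 0}
  ]
}}

```text
time_s: 12.28
ee_pos: [540.9, -124.4, 38.1]
orientation: [-3.124, 0.333, 0.0]
contact_force: [0.5, -0.3, -0.5]
gripper_width: 55.2
finger_force: 0.1
```

Request:
{"name": "step_arm", "arguments": {
  "targets": [
    {"dp": [0,-0.0015,0],"turn": 0}
  ]
}}

```text
time_s: 12.37
ee_pos: [541.2, -122.9, 38.0]
orientation: [-3.124, 0.333, 0.0]
contact_force: [-0.1, -0.8, -0.1]
gripper_width: 55.6
finger_force: 0.1
```

Request:
{"name": "step_arm", "arguments": {
  "targets": [
    {"dp": [0,-0.0012,0],"turn": 0}
  ]
}}

```text
time_s: 12.45
ee_pos: [541.5, -121.8, 38.0]
orientation: [-3.124, 0.333, 0.0]
contact_force: [-0.4, -0.6, -0.1]
gripper_width: 55.5
finger_force: 0.1
```

Request:
{"name": "step_arm", "arguments": {
  "targets": [
    {"dp": [0,-0.001,0],"turn": 0}
  ]
}}

```text
time_s: 12.53
ee_pos: [541.7, -120.9, 38.1]
orientation: [-3.124, 0.333, 0.0]
contact_force: [0.4, 0.1, -0.9]
gripper_width: 55.4
finger_force: 0.1
```

Request:
{"name": "step_arm", "arguments": {
  "targets": [
    {"dp": [0,-0.001,0],"turn": 0}
  ]
}}

```text
time_s: 12.62
ee_pos: [541.9, -120.0, 38.1]
orientation: [3.124, -0.333, -0.0]
contact_force: [0.9, -1.2, -0.3]
gripper_width: 55.7
finger_force: 0.1
```

Request:
{"name": "step_arm", "arguments": {
  "targets": [
    {"dp": [0,-0.001,0],"turn": 0}
  ]
}}

```text
time_s: 12.7
ee_pos: [542.2, -119.0, 38.2]
orientation: [3.124, -0.333, -0.0]
contact_force: [0.4, 0.4, 0.3]
gripper_width: 55.3
finger_force: 0.2
```

Request:
{"name": "step_arm", "arguments": {
  "targets": [
    {"dp": [0,-0.001,0],"turn": 0}
  ]
}}

```text
time_s: 12.78
ee_pos: [542.5, -118.7, 38.3]
orientation: [3.122, -0.333, 0.001]
contact_force: [-0.6, -2.8, 0.2]
gripper_width: 55.3
finger_force: 1.6
```

Request:
{"name": "step_arm", "arguments": {
  "targets": [
    {"dp": [0,-0.0004,0],"turn": 0}
  ]
}}

```text
time_s: 12.87
ee_pos: [542.7, -118.7, 38.5]
orientation: [3.122, -0.333, 0.001]
contact_force: [-0.2, -3.3, 0.4]
gripper_width: 55.6
finger_force: 1.8
```

Run:
```python
from h import *
w=snap('wrist','w6'); o=robot.observe(); print(o['ee_pos'],o['contact_force'],o['gripper_width'],o['finger_force'])
cv2.imwrite('pics/v6.png',cv2.resize(w['frame'][150:342,100:356],(768,576),interpolation=cv2.INTER_CUBIC)[:,:,::-1])
```

```text
[ 542.74697135 -118.63632606   38.58113019] [-0.30042074 -3.73378973  0.88806124] 55.80274408207945 1.6574770957231522
```

View pics/v6.png

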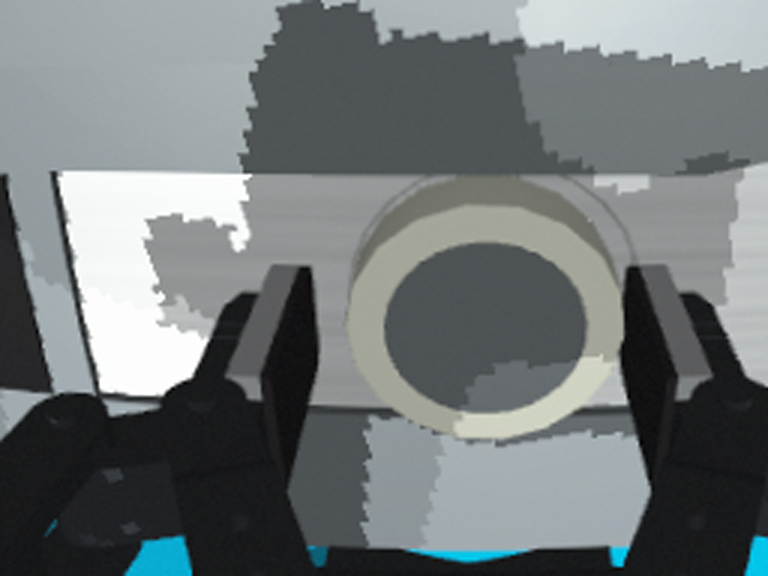

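The disc sits inside the pocket outline against its button-end wall, with the crescent gap on the rear side and the rear pad touching. The stop was felt at about 3.5 N. I'll check the drop from the face's size and position.

Run:
```python
from h import *
E1=((262,261.75)); 
for n,ell,tcp in [('w5',(254/2+100,391/2+100,166/2+150,281/2+150),(534.6,-154.1,38.2)),('w6',(384/3+100,587/3+100,242/3+150,413/3+150),(542.7,-118.7,38.5))]:
    w=load(n); l,r,t,b=ell; u=(l+r)/2; v=(t+b)/2
    T=w['cam_to_world']; print(n,'w,h',r-l,b-t,'ctr',u,v,'cam z rel tcp',T[2,3]-tcp[2])
    for z in (50,47):
        p=at(w,u,v,z,True)
        L=at(w,l,v,z,True); Rr=at(w,r,v,z,True); B=at(w,u,b,z,True); A=at(w,u,t,z,True)
        yaw=np.radians(77.8); y=np.array([-np.sin(yaw),np.cos(yaw)])
        print(z,'face w',np.linalg.norm(L-Rr).round(1),'h',np.linalg.norm(A-B).round(1),'lat',((p[:2]-[542.1,-130.1])@y).round(1))
```

```text
w5 w,h 68.5 57.5 ctr 261.25 261.75 cam z rel tcp 142.60050200140745
50 face w 35.7 h 36.0 lat 2.7
47 face w 36.5 h 36.8 lat 4.7
w6 w,h 67.66666666666663 56.99999999999994 ctr 261.8333333333333 259.16666666666663 cam z rel tcp 142.66050325074477
50 face w 35.1 h 35.3 lat 0.9
47 face w 35.9 h 36.2 lat 2.8
```

Taking the face as 36 mm, the size and lateral position fit z = 50 before and z = 47 now, so the disc has dropped 3 mm and is seated. I'll back off to the middle of the cage, rise, shut the fingers and go to above the button.

Request:
{"name": "step_arm", "arguments": {
  "targets": [
    {"dp": [0,0.002,0],"turn": 0},
    {"dp": [0,0.002,0],"turn": 0},
    {"dp": [0,0,0],"turn": 0},
    {"dp": [0,0,-0.004],"turn": 0},
    {"dp": [0,0,-0.01],"turn": 0},
    {"dp": [0,0,-0.02],"turn": 0},
    {"dp": [0,0,-0.02],"turn": 0},
    {"dp": [0,0,-0.01],"turn": 0}
  ]
}}

```text
time_s: 13.58
ee_pos: [543.1, -122.0, 105.9]
orientation: [3.123, -0.333, 0.008]
contact_force: [0.2, 0.7, 0.1]
gripper_width: 55.7
finger_force: 0.0
```

Request:
{"name": "step_arm", "arguments": {
  "targets": [
    {"dp": [0,-0.02,0],"turn": 0},
    {"dp": [0,-0.03,0],"turn": 0},
    {"dp": [0,-0.03,0],"turn": 0},
    {"dp": [0,-0.03,0],"turn": 0},
    {"dp": [0,-0.03,0],"turn": 0},
    {"dp": [0,-0.02,0],"turn": 0},
    {"dp": [0,0,0],"turn": 0},
    {"dp": [0,0,0],"turn": 0}
  ],
  "hand": 0
}}

```text
time_s: 14.25
ee_pos: [575.5, 35.7, 102.5]
orientation: [3.124, -0.33, 0.0]
contact_force: [-0.1, 0.2, -0.5]
gripper_width: -0.1
finger_force: 0.0
```

Run:
```python
from h import *
w=snap('wrist','w7'); t=snap('top','t7'); s=snap('side','s7'); o=robot.observe(); print(o['ee_pos'],o['contact_force'],o['gripper_width'])
print(proj(w,[576.1,34.4,61],True))
F=s['frame'][110:230,200:340]
cv2.imwrite('pics/v7.png',np.hstack([cv2.resize(w['frame'][130:322,130:386],(400,300)),cv2.resize(F,(350,300),interpolation=cv2.INTER_CUBIC)])[:,:,::-1])
```

```text
[575.26952738  33.77322081 102.32819725] [-0.56935822  0.18023676  0.37310047] -0.016553472185272942
(np.float64(256.2007274768056), np.float64(217.43319547431497))
```

View pics/v7.png

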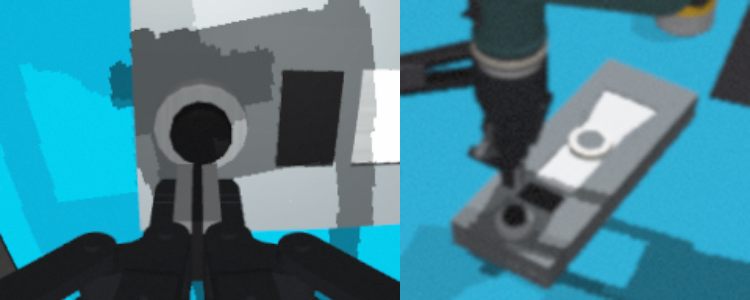

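The seated disc is at side crop (592,140), sitting in the pocket. The wrist view puts the button top at crop (201,131), within 2 mm of the prediction and straight under the shut fingers. I'll press it.

Request:
{"name": "step_arm", "arguments": {
  "targets": [
    {"dp": [0.001,0,0.01],"turn": 0},
    {"dp": [0,0,0.013],"turn": 0},
    {"dp": [0,0,0.008],"turn": 0},
    {"dp": [0,0,0.004],"turn": 0},
    {"dp": [0,0,0.0],"turn": 0},
    {"dp": [0,0,0.002],"turn": 0},
    {"dp": [0,0,0.002],"turn": 0},
    {"dp": [0,0,0.001],"turn": 0}
  ]
}}

```text
time_s: 15.07
ee_pos: [576.7, 34.4, 62.5]
orientation: [3.124, -0.334, 0.001]
contact_force: [0.6, 0.6, 0.9]
gripper_width: 0.2
finger_force: 0.0
```

Request:
{"name": "step_arm", "arguments": {
  "targets": [
    {"dp": [0,0,0.0015],"turn": 0},
    {"dp": [0,0,0.0015],"turn": 0},
    {"dp": [0,0,0],"turn": 0}
  ]
}}

```text
time_s: 15.32
ee_pos: [576.8, 34.5, 59.6]
orientation: [3.124, -0.333, 0.002]
contact_force: [-0.2, 0.3, 2.1]
gripper_width: 0.1
finger_force: 1.1
```

Request:
{"name": "step_arm", "arguments": {
  "targets": [
    {"dp": [0,0,0.0015],"turn": 0},
    {"dp": [0,0,0.0015],"turn": 0},
    {"dp": [0,0,0],"turn": 0}
  ]
}}

```text
time_s: 15.57
ee_pos: [576.8, 34.5, 56.6]
orientation: [3.124, -0.333, 0.002]
contact_force: [-1.3, -0.4, 3.3]
gripper_width: 0.2
finger_force: 2.0
```

Request:
{"name": "step_arm", "arguments": {
  "targets": [
    {"dp": [0,0,0.001],"turn": 0},
    {"dp": [0,0,0.001],"turn": 0},
    {"dp": [0,0,0],"turn": 0},
    {"dp": [0,0,0],"turn": 0}
  ]
}}

```text
time_s: 15.9
ee_pos: [576.8, 34.5, 55.1]
orientation: [-3.124, 0.333, -0.002]
contact_force: [-1.8, -0.6, 6.5]
gripper_width: -0.0
finger_force: 3.0
```

The button bottomed at z 55.1 (about 6 mm of travel, 6.5 N). I'll hold briefly, then retract straight up.

Request:
{"name": "step_arm", "arguments": {
  "targets": [
    {"dp": [0,0,0.0005],"turn": 0},
    {"dp": [0,0,0],"turn": 0},
    {"dp": [0,0,0],"turn": 0}
  ]
}}

```text
time_s: 16.15
ee_pos: [576.8, 34.5, 55.0]
orientation: [3.124, -0.333, 0.002]
contact_force: [-2.6, 0.3, 8.0]
gripper_width: -0.1
finger_force: 3.9
```

Request:
{"name": "step_arm", "arguments": {
  "targets": [
    {"dp": [0,0,-0.005],"turn": 0},
    {"dp": [0,0,-0.01],"turn": 0},
    {"dp": [0,0,-0.02],"turn": 0},
    {"dp": [0,0,-0.03],"turn": 0},
    {"dp": [0,0,-0.02],"turn": 0},
    {"dp": [0,0,-0.01],"turn": 0},
    {"dp": [0,0,0],"turn": 0},
    {"dp": [0,0,0],"turn": 0}
  ]
}}

```text
time_s: 16.82
ee_pos: [576.1, 34.5, 148.2]
orientation: [3.124, -0.333, -0.001]
contact_force: [0.1, -0.2, 0.0]
gripper_width: -0.3
finger_force: 0.0
```

Run:
```python
from h import *
s=snap('side','s8'); a=load('s7')['frame'].astype(int); b=s['frame'].astype(int)
# disc region unchanged since seating?
r=(slice(150,185),slice(260,295)); print('disc region mean diff',abs(a[r]-b[r]).mean().round(2))
o=robot.observe(); print(o['time_s'],o['ee_pos'],o['contact_force'])
print(robot.sign_off())
```

```text
disc region mean diff 2.26
16.8667 [575.39902397  34.55846178 146.92410822] [-0.44498837 -0.26653701 -1.43190766]
the job is handed in; nothing more can be done
None
```

The larger tracker is seated in the pocket, having been laid on the loading end and slid there with under 7 N measured at any reading; the button was then pressed fully down, and the job was handed in at 16.9 s with the arm clear.

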